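# Weigh the red pail on the sprung hook scale

### The job

Weigh the red pail of nuts: take it by the grip tab on its bail and hang the bail on the sprung hook of the bench scale, lowering it gently with the hook as it dips (do not drop it on or push the hook down to its stop). Let go and wait until the pail hangs upright and still; leave the blue pail standing where it is.

Things in the scene. Friction and masses are not known exactly. Their poses are not given: they have to be found in the camera images.
- red_pail_grip (a point): Centre of the red grip tab on the red pail's bail: 14 mm along x, 20 mm along y, 44 mm tall; 145 mm above the pail's bottom. The bail's peak, whose underside lies on the hook, is 26 mm below, the tub's rim 85 mm below. x is square to the bail (the hook passes through along x); half a turn about z is the same. Grip it across y: then the hook passes between and under the fingers.
- red_pail: Red round tub of nuts, 72 mm across the rim, 60 mm high, 0.28 to 0.44 kg, standing upright; origin at the centre of its bottom, z up. A fixed arch of 6 mm steel wire (the bail) rises over it in its y-z plane, about 50 mm wide inside, narrowing to a peak under the tab.
- blue_pail_grip (a point): The same point on the blue pail, alike in shape and size, to be left alone. It stands 9 cm or more from the red one, nearer or farther. Both stand between the rip fence (long rail on their left, up to 100 mm high, to be carried over) and the tall orange blade guard on their right (300 mm at most), which the arm must not strike on its way.
- hook_seat (a point): Where the bail shall lie: on top of the level yellow 8 mm prong, 229 mm above the worktop unloaded; moves with the hook. x points along the prong from its free end to the column, z up. The prong is flat from 28 mm before (-x) to 52 mm behind this point; its end turns up, 14 mm above this point and 44 mm before it. Only the 14 mm base plate lies below.
- hook (a joint): Dip of the hook, m: 0 unloaded, grows downward, stop at 0.070. Spring 120 N/m, damped: the pail makes it dip 22 to 37 mm and settles in about a second. It slides on the front of a fixed grey column (40 x 50 mm, 252 mm high; front face 72 mm behind the seat, top 23 mm above it) on a base plate 130 x 100 mm.
Not all that is in view belongs to the job. Of the things that look like the red_pail, take the one that is farthest from the robot's base at the start.

How it is judged:
By the outcome, as a careful person would: the job done as asked, in the order asked, and still so for the second after the job is handed in, with the robot touching nothing.
It also fails if it takes over 48 s, if anything falls off the work surface, if the arm or the gripper's body presses on something with over 40 N, if the wrist force passes 120 N, or if a joint passes its speed limit or range.

### The arm

A 6-joint arm with a two-finger parallel gripper is mounted at the origin on a cart in front of the work surface, level with it; the furniture and walls round the work are solid. World frame = base frame: x ahead of the robot, y to its left, z up, the work surface at z = 0. Lengths are in m, angles in rad, forces in N, time in s.
With the tool pointing down it reaches from about 0.375 to 0.9 m from the base axis. Payload 3.1 kg.
Tool frame: the origin (TCP) lies midway between the tips of the shut fingers; the grasp point (between the pads) lies 19 mm behind it; z points along the fingers, y is the line along which they close (so a half turn about z gives the same grasp; the last joint's range is limited). The gripper opens to 85 mm and grips with 20 to 120 N. Pads are 22 mm wide; open, the fingers measure 114 mm over their backs; the gripper's body (76 mm by 85 mm) begins 54 mm behind the grasp point. The pads swing forward as they close: fully open they stand 13 mm farther back than shut.
Start: joints at [0.975, 0.527, 1.433, -0, 1.181, -0.178], TCP at [0.254, 0.571, 0.231] pointing down, gripper open.
Joint ranges: [-3.08, 3.08], [-0.75, 2.2], [0.22, 2.44], [-1.43, 4.57], [0, 2.65], [-2.85, 2.85]. Speed limits (rad/s): [2.79, 2.79, 3.14, 3.14, 3.14, 3.14].

### API

Orientations are given as a rotation vector (axis times angle).
In Python, from workcell import env gives the robot as it stands. The module is installed in compiled form; this text tells all that it offers.
- The arm moves only by the tool step_arm, never from a script. Its argument "deltas" is text: rows parted by semicolons, each of 7 numbers parted by spaces: the turn, a rotation vector about the tool's x, y, z in degrees, then the shift along the tool's x, y, z in mm, then the closure, from -1 (fully open) to 1 (shut), so that 0 is half open. A call has exactly 5 rows; each row shifts and turns the commanded pose from where the row before left it, along the tool's axes as they then stand; what a row does not reach is not made up. A row lasts 1/12 s, in which the tool goes at most 41.7 mm and 7.16 degrees, less where a joint would pass 70% of its speed; a pose out of reach is approached as far as the arm can. A call with a gripper value outside its range is refused whole. The fingers move at their own pace and stop on an object; "newtons" is the grip in N (left out, the last holds). Time passes only in rows, so rows that do not move let the fingers close, or fill a call up. It gives the time, the measured TCP pose, the force, the opening and the grip force at its end, in the units of the state.
- env.read_state(): the state, without advancing time (a new reading comes with each control period).
- env.snapshot(name): name is "side" or "top" or "wrist"; returns (picture, depth): 420x560x3 uint8, red, green, blue; 420x560 float32, m along the optical axis (not along the pixel's ray), 0 where there is no reading.
- env.calibration(name): a dict with "vertical_fov" (degrees; the focal length in pixels is half the picture's height over the tangent of half this angle, whatever the lens; pixels are square), "cx", "cy" (the principal point, pixels), "distortion" ([k1, k2, p1, p2, k3] as OpenCV has them; the pictures are not rectified), "rvec" (rotation vector, rad) and "tvec" (3), from world to camera coordinates, as OpenCV has them. Camera axes: x right, y down, z forward; pixel columns grow to the right and rows downward; lengths in m; the calibration is good to about 2 mm. A picture is of the moment at which its call begins: read the wrist's pose just before it. calibration takes no time and is no camera call; for the wrist camera it gives the pose at the moment of the call.
- env.finish_job(): hands the job in; it is judged then, once.
The state is a dict: "time_s": time; "joint_positions": joint angles; "joint_vel": joint speeds; "joint_torque": joint torques, N m; "ee_pos": TCP position; "ee_rot": TCP orientation; "wrist_force": force on the tool from outside, world axes, zero at the start; "moment": the same for the moment, N m; "grip_width": finger opening in m; "grasp_force": force on a finger pad.
Only numpy, scipy, OpenCV 4.12 (cv2) and the standard library are available. Lean on these libraries where they do the work, as an engineer would, in place of code of your own. Each camera call takes 0.05 s, during which the arm holds its last target. There are 200 camera calls.

## Working session

There is one attempt and no reset: what is moved stays moved. The work goes in short steps, Python scripts to look and compute and a tool call to move; the robot and the scene stay as the last step left them, time stands still between calls to the robot, and variables do not carry over. Pictures are saved under pics/ and viewed, at most 10 in all, crops included, and the job is handed in when it is done.

Besides the shell and the picture viewer there is one more tool, called after ">>>" as a command line: name --argument value ..., lists and objects as JSON in quotes. step_arm: Moves the arm, as the interface text tells. Its arguments: {"type":"object","properties":{"deltas":{"type":"string"},"newtons":{"type":"number"}},"required":["deltas"]}

```bash
mkdir -p pics
cat > h.py <<'E'
import numpy as np, cv2
from workcell import env
def snap(n):
    c=env.calibration(n); p,d=env.snapshot(n); return p,d,c
def K(c):
    f=210/np.tan(np.radians(c["vertical_fov"])/2)
    return np.array([[f,0,c["cx"]],[0,f,c["cy"]],[0,0,1.]])
def und(c,uv):
    return cv2.undistortPoints(np.array(uv,float).reshape(-1,1,2),K(c),np.array(c["distortion"],float)).reshape(-1,2)
def pts(c,d):
    v,u=np.mgrid[0:420,0:560]; n=und(c,np.stack([u,v],-1)).reshape(420,560,2)
    P=np.dstack([n*d[...,None],d]); R=cv2.Rodrigues(np.array(c["rvec"],float))[0]
    W=(P-np.array(c["tvec"]).ravel())@R; W[d<=0]=np.nan; return W
def save(n,p): cv2.imwrite("pics/"+n+".png",p[...,::-1])
E
python3 - <<'E'
from h import *
s=env.read_state();print(s["time_s"],s["ee_pos"],s["ee_rot"])
for n in("side","top","wrist"):
    p,d,c=snap(n);save(n+"0",p);np.savez(n+"0.npz",p=p,d=d,W=pts(c,d))
    R=cv2.Rodrigues(np.array(c["rvec"],float))[0];print(n,-R.T@np.array(c["tvec"]).ravel(),R[2],(d>0).mean())
E
```

```text
0.0 [0.25316016 0.57067616 0.23032267] [-0.6513617  -3.07248012  0.0031071 ]
side [ 0.00702565 -0.95125698  0.74571928] [ 0.32116279  0.84781523 -0.42197607] 0.7796343537414966
top [0.39302749 0.21043009 1.13967327] [ 0.08666384  0.019457   -0.99604759] 0.9960374149659864
wrist [0.1869794  0.60070298 0.37295541] [ 0.2635131  -0.11892027 -0.95729766] 0.99578231292517
```

Run:
```python
import cv2,numpy as np
a=[cv2.imread(f"pics/{n}0.png") for n in("side","top")]
b=np.hstack(a);cv2.imwrite("pics/both.png",cv2.resize(b,(800,300),interpolation=cv2.INTER_AREA))
```

```text
(no output)
```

View pics/top0.png

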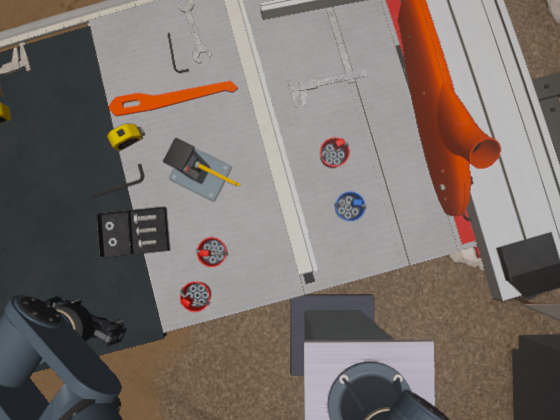

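View pics/side0.png

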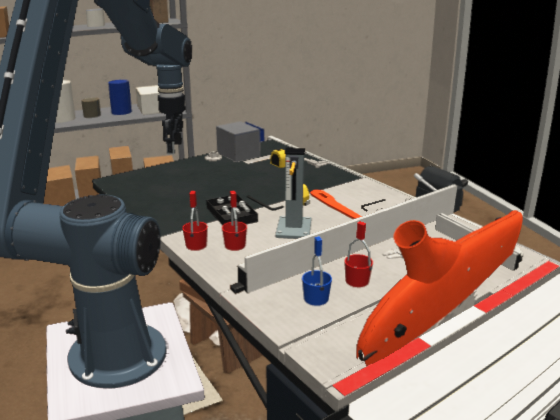

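The top view shows three red pails, at (335,152), (212,252) and (196,296). The one at (335,152) is farthest from the base (370,390) and stands between fence and guard beside the blue pail (350,206), so it fits. The scale is at (200,168), with its prong running from (197,163) to its free end at (238,184). In the side view the red tab is at (361,231) and the blue one at (318,245).

Run:
```python
from h import *
T=np.load("top0.npz");S=np.load("side0.npz")
def hsv(p): return cv2.cvtColor(p,cv2.COLOR_RGB2HSV)
def red(p): h=hsv(p);return ((h[...,0]<4)|(h[...,0]>174))&(h[...,1]>150)&(h[...,2]>70)
def blue(p): h=hsv(p);return (abs(h[...,0].astype(int)-115)<12)&(h[...,1]>120)
def yel(p): h=hsv(p);return (abs(h[...,0].astype(int)-24)<6)&(h[...,1]>140)&(h[...,2]>90)
def rep(n,W,m):
    q=W[m];q=q[~np.isnan(q[:,0])];print(n,len(q),"med",np.median(q,0).round(4),"min",q.min(0).round(3),"max",q.max(0).round(3)) if len(q) else print(n,0)
def box(m,u0,u1,v0,v1): k=np.zeros_like(m);k[v0:v1,u0:u1]=m[v0:v1,u0:u1];return k
for nm,D,f,bx in [("redT",T,red,(310,360,128,175)),("redS",S,red,(335,380,215,295)),("bluT",T,blue,(325,375,185,228)),("bluS",S,blue,(295,340,230,310)),
  ("red2T",T,red,(190,235,230,272)),("red3T",T,red,(172,215,275,315))]:
    W=D["W"];m=box(f(D["p"]),*bx);tab=m&(W[...,2]>.105)&(W[...,2]<.2);rep(nm+" tab",W,tab);rep(nm+" tub",W,m&(W[...,2]<.07))
    vv,uu=np.nonzero(tab);print("  px",uu.mean().round(1) if len(uu) else 0,vv.mean().round(1) if len(uu) else 0)
    # centre of rim ring
    q=W[bx[2]:bx[3],bx[0]:bx[1]].reshape(-1,3);q=q[(q[:,2]>.035)&(q[:,2]<.075)]
    if len(q): print("  rim centre",(cv2.minEnclosingCircle((q[:,:2]*1000).astype(np.float32))))
for nm,D,bx in [("yT",T,(180,250,150,195)),("yS",S,(275,320,145,240))]:
    W=D["W"];m=box(yel(D["p"]),*bx)&(W[...,2]>.15);rep(nm,W,m)
    q=W[m];
    vx=cv2.fitLine((q[:,:2]*1000).astype(np.float32),cv2.DIST_HUBER,0,.01,.01).ravel();print("line",vx)
    a=vx[:2]/np.hypot(*vx[:2]);t=(q[:,:2]*1000-vx[2:])@a
    o=np.argsort(t);
    for k in np.linspace(0,len(o)-1,9).astype(int):print("  ",q[o[k]].round(4))
W=T["W"]
# column top
m=box(np.ones((420,560),bool),150,240,130,205)
k=m&(abs(W[...,2]-.252)<.01)&(hsv(T["p"])[...,1]<100);q=W[k];print("col top",len(q),cv2.minAreaRect((q[:,:2]*1000).astype(np.float32)),np.median(q[:,2]))
# fence, guard
for r in (60,120,180,240):
    print("row",r,[(u,*W[r,u].round(3)) for u in range(230,320,8) if W[r,u,2]>.05])
print("guard",np.nanmax(W[:,380:500,2]))
g=W[60:230,385:500].reshape(-1,3);g=g[g[:,2]>.1]; print(g[:,1].max(),g[:,0].min(),g[:,0].max())
tp=T["p"][110:240,260:420];cr=cv2.resize(tp,None,fx=4,fy=4,interpolation=cv2.INTER_CUBIC)
save("crop1",cr)
```

```text
redT tab 51 med [0.6084 0.086  0.1669] min [0.6   0.076 0.164] max [0.616 0.095 0.171]
redT tub 75 med [0.6089 0.0869 0.0596] min [0.574 0.051 0.024] max [0.642 0.118 0.066]
  px 339.5 142.3
  rim centre ((608.5015258789062, 84.82469940185547), 37.71773147583008)
redS tab 131 med [0.6057 0.0772 0.15  ] min [0.598 0.068 0.127] max [0.616 0.093 0.169]
redS tub 681 med [0.6032 0.0686 0.0393] min [0.572 0.047 0.002] max [0.644 0.121 0.063]
  px 360.8 229.9
  rim centre ((674.6617431640625, 152.7205810546875), 133.55335998535156)
bluT tab 63 med [0.4787 0.0502 0.1673] min [0.473 0.033 0.114] max [0.485 0.059 0.171]
bluT tub 120 med [0.4719 0.0432 0.0573] min [0.446 0.016 0.018] max [0.513 0.083 0.065]
  px 357.1 202.0
  rim centre ((480.2281799316406, 50.16396713256836), 37.220088958740234)
bluS tab 121 med [0.4755 0.0407 0.1522] min [0.469 0.034 0.126] max [0.484 0.054 0.169]
bluS tub 743 med [0.4732 0.0301 0.0404] min [ 0.442  0.009 -0.   ] max [0.513 0.085 0.064]
  px 317.9 245.5
  rim centre ((535.6915893554688, 113.43312072753906), 125.95478057861328)
red2T tab 63 med [0.372  0.376  
[... 1449 characters left out ...]
.float64(0.063)), (254, np.float64(0.83), np.float64(0.275), np.float64(0.079))]
row 120 [(262, np.float64(0.686), np.float64(0.257), np.float64(0.066)), (270, np.float64(0.685), np.float64(0.237), np.float64(0.067))]
row 180 [(230, np.float64(0.519), np.float64(0.314), np.float64(0.231)), (278, np.float64(0.541), np.float64(0.219), np.float64(0.065)), (286, np.float64(0.54), np.float64(0.2), np.float64(0.067))]
row 240 [(294, np.float64(0.399), np.float64(0.182), np.float64(0.059)), (302, np.float64(0.399), np.float64(0.164), np.float64(0.068)), (310, np.float64(0.399), np.float64(0.147), np.float64(0.102))]
guard 0.3292742089968735
-0.08255901469773343 0.4765196904602728 0.8176188290838612
```

View pics/crop1.png

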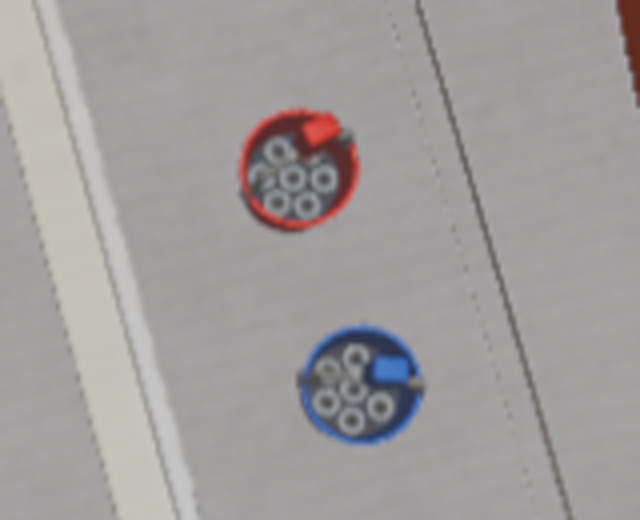

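The crop shows the red pail at crop (298,170) with its tab at (322,130), lengthwise at a slant, and the blue one at (360,385) nearer the robot. This is the target. Next I'll work out the bail's yaw and the move.

```bash
cat >> h.py <<'E'
from scipy.spatial.transform import Rotation as Ro
def todelta(pt,yaw):
    "tool-frame shift and z turn to reach TCP pt, tool y at world yaw (mod pi), pointing down"
    s=env.read_state();R=Ro.from_rotvec(s["ee_rot"]);M=R.as_matrix()
    best=None
    for k in(0,np.pi):
        y=np.array([np.cos(yaw+k),np.sin(yaw+k),0]);z=np.array([0,0,-1.]);T=np.column_stack([np.cross(y,z),y,z])
        r=np.degrees((R.inv()*Ro.from_matrix(T)).as_rotvec())
        print("turn",r.round(1))
    print("joints",np.round(s["joint_positions"],2),"ee",s["ee_pos"].round(4),"shift tool mm",((np.array(pt)-s["ee_pos"])@M*1000).round(1))
    print("tool y yaw",np.degrees(np.arctan2(M[1,1],M[0,1])).round(1),"tool z",M[:,2].round(3))
E
python3 - <<'E'
from h import *
for n in("top0","side0"):
    D=np.load(n+".npz");W=D["W"];h=cv2.cvtColor(D["p"],cv2.COLOR_RGB2HSV)
    r=np.hypot(W[...,0]-.6085,W[...,1]-.085)
    for nm,lo,hi in(("wire",.068,.118),("tab",.135,.18)):
        m=(r<.045)&(W[...,2]>lo)&(W[...,2]<hi);q=(W[m][:,:2]*1000).astype(np.float32)
        v=cv2.fitLine(q,cv2.DIST_HUBER,0,.01,.01).ravel();print(n,nm,len(q),v,np.degrees(np.arctan2(v[1],v[0])),cv2.minAreaRect(q))
        if nm=="wire":print(W[m][::max(1,m.sum()//8)].round(3))
todelta((.6085,.085,.30),np.radians(-60))
E
```

```text
top0 wire 47 [ 4.378866e-01 -8.990302e-01  6.028884e+02  9.388098e+01] -64.03088 ((607.9603881835938, 86.07232666015625), (6.181415557861328, 65.20773315429688), 26.921300888061523)
[[0.623 0.062 0.102]
 [0.617 0.065 0.109]
 [0.619 0.058 0.086]
 [0.602 0.103 0.114]
 [0.6   0.098 0.114]
 [0.598 0.1   0.11 ]
 [0.597 0.102 0.106]
 [0.597 0.113 0.08 ]
 [0.592 0.112 0.092]
 [0.592 0.115 0.068]]
top0 tab 87 [ 4.3874794e-01 -8.9861017e-01  6.0608038e+02  8.6139832e+01] -63.975983 ((607.9560546875, 84.96823120117188), (14.334722518920898, 19.930416107177734), 29.32967185974121)
side0 wire 103 [ 4.5297086e-01 -8.9152533e-01  6.0993555e+02  7.8076950e+01] -63.065544 ((608.6142578125, 82.11807250976562), (9.630683898925781, 69.39807891845703), 27.223833084106445)
[[0.603 0.097 0.116]
 [0.611 0.076 0.117]
 [0.614 0.071 0.113]
 [0.617 0.067 0.109]
 [0.594 0.114 0.082]
 [0.595 0.11  0.077]
 [0.621 0.055 0.095]
 [0.624 0.056 0.086]
 [0.624 0.053 0.076]]
side0 tab 129 [ 5.428097e-01 -8.398557e-01  6.053453e+02  7.956252e+01] -57.124886 ((607.0570678710938, 81.93834686279297), (17.279071807861328, 22.381690979003906), 29.116912841796875)
turn [-1.000e-01  1.000e-01  1.261e+02]
turn [ -0.1  -0.1 -53.9]
joints [ 0.97  0.53  1.43  0.    1.18 -0.18] ee [0.2533 0.5708 0.2305] shift tool mm [-521.8 -299.9  -69.1]
tool y yaw 66.1 tool z [-0.001 -0.001 -1.   ]
```

>>> step_arm --deltas "0 0 -7 0 0 -20 -1; 0 0 -7 0 0 -20 -1; 0 0 -7 0 0 -20 -1; 0 0 -7 0 0 -20 -1; 0 0 -7 0 0 -20 -1"

```text
time_s: 0.57
ee_pos: [0.2533, 0.5709, 0.3318]
ee_rot: [0.312, -3.125, 0.001]
wrist_force: [0.3, 0.0, -0.5]
grip_width: 0.0855
grasp_force: 0.0
```

>>> step_arm --deltas "0 0 -7 0 0 0 -1; 0 0 -7 0 0 0 -1; 0 0 -1 0 0 0 -1; 0 0 0 0 0 0 -1; 0 0 0 0 0 0 -1"

```text
time_s: 0.98
ee_pos: [0.2534, 0.571, 0.3307]
ee_rot: [0.704, -3.061, 0.001]
wrist_force: [0.2, 0.4, 1.1]
grip_width: 0.0855
grasp_force: 0.0
```

Run:
```python
from h import *
todelta((.60,.085,.33),np.radians(116.5))
```

```text
turn [-0.  -0.1 -0.6]
turn [-1.000e-01  1.000e-01  1.794e+02]
joints [ 0.97  0.44  1.31  0.    1.4  -1.05] ee [0.2534 0.571  0.3307] shift tool mm [ -99.3 -588.6    1. ]
tool y yaw 115.9 tool z [-0.001 -0.001 -1.   ]
```

>>> step_arm --deltas "0 0 0 -6.6 -39.2 0 -1; 0 0 0 -6.6 -39.2 0 -1; 0 0 0 -6.6 -39.2 0 -1; 0 0 0 -6.6 -39.2 0 -1; 0 0 0 -6.6 -39.2 0 -1"

```text
time_s: 1.4
ee_pos: [0.3698, 0.4081, 0.3309]
ee_rot: [0.706, -3.061, 0.0]
wrist_force: [0.6, -0.0, -0.0]
grip_width: 0.0855
grasp_force: 0.0
```

>>> step_arm --deltas "0 0 0 -6.6 -39.2 0 -1; 0 0 0 -6.6 -39.2 0 -1; 0 0 0 -6.6 -39.2 0 -1; 0 0 0 -6.6 -39.2 0 -1; 0 0 0 -6.6 -39.2 0 -1"

```text
time_s: 1.82
ee_pos: [0.4857, 0.2463, 0.3311]
ee_rot: [0.705, -3.061, -0.0]
wrist_force: [1.4, -0.3, -0.6]
grip_width: 0.0853
grasp_force: 0.0
```

>>> step_arm --deltas "0 0 0 -6.6 -39.2 0 -1; 0 0 0 -6.6 -39.2 0 -1; 0 0 0 -6.6 -39.2 0 -1; 0 0 0 -6.6 -39.2 0 -1; 0 0 0 -6.6 -39.2 0 -1"

```text
time_s: 2.23
ee_pos: [0.6015, 0.0847, 0.3309]
ee_rot: [0.705, -3.061, -0.001]
wrist_force: [0.8, 1.1, 0.8]
grip_width: 0.0853
grasp_force: 0.0
```

>>> step_arm --deltas "0 0 -0.5 0 0 0 -1; 0 0 0 0 0 0 -1; 0 0 0 0 0 0 -1; 0 0 0 0 0 0 -1; 0 0 0 0 0 0 -1"

```text
time_s: 2.65
ee_pos: [0.5999, 0.0879, 0.3314]
ee_rot: [0.724, -3.057, -0.001]
wrist_force: [1.2, -0.5, 0.4]
grip_width: 0.0854
grasp_force: 0.0
```

Run:
```python
from h import *
todelta((.608,.085,.126),np.radians(116.5))
p,d,c=snap("wrist");save("w1",p);W=pts(c,d);h=cv2.cvtColor(p,cv2.COLOR_RGB2HSV)
m=((h[...,0]<5)|(h[...,0]>174))&(h[...,1]>140)
r=np.hypot(W[...,0]-.608,W[...,1]-.085)
t=m&(r<.04)&(W[...,2]>.12)&(W[...,2]<.18);q=W[t];print(len(q),np.median(q,0),q.min(0),q.max(0))
top=q[q[:,2]>q[:,2].max()-.008];print(cv2.minAreaRect((top[:,:2]*1000).astype(np.float32)),np.median(top,0))
w=(r<.045)&(W[...,2]>.068)&(W[...,2]<.115);v=cv2.fitLine((W[w][:,:2]*1000).astype(np.float32),cv2.DIST_HUBER,0,.01,.01).ravel();print(w.sum(),v,np.degrees(np.arctan2(v[1],v[0])))
```

```text
turn [ 0.  -0.   0.1]
turn [   0.     0.  -179.9]
joints [-0.04  0.41  1.35  0.    1.38 -2.07] ee [0.5999 0.0879 0.3314] shift tool mm [ -6.   -6.3 205.3]
tool y yaw 116.6 tool z [-0.001  0.    -1.   ]
127 [0.60931943 0.0852089  0.16639548] [0.60075951 0.07430283 0.16320144] [0.61670499 0.09441581 0.16936012]
((608.81494140625, 84.26283264160156), (11.374070167541504, 18.234853744506836), 26.708402633666992) [0.60931943 0.0852089  0.16639548]
138 [ 4.5325983e-01 -8.9137846e-01  6.0806714e+02  8.5087677e+01] -63.046974
```

View pics/w1.png

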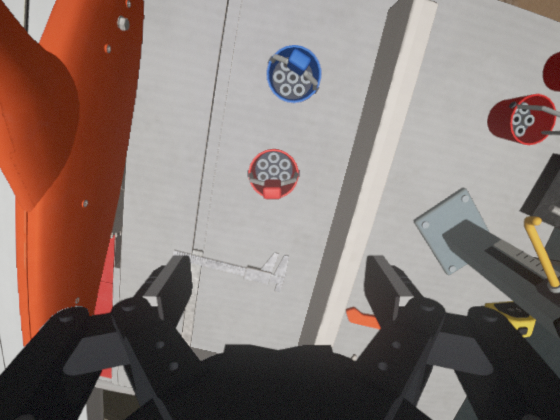

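The wrist view shows the red tab at (273,188) between the jaws' lines, its bail level in the picture (248 to 298). The blue pail is at (293,73), clear. The tab measures (0.609, 0.085), matching the first measurement.

>>> step_arm --deltas "0 0 0 -6.6 -6.5 20 -1; 0 0 0 0 0 30 -1; 0 0 0 0 0 30 -1; 0 0 0 0 0 30 -1; 0 0 0 0 0 20 -1"

```text
time_s: 3.12
ee_pos: [0.6077, 0.0849, 0.1988]
ee_rot: [0.723, -3.054, -0.001]
wrist_force: [-1.0, -0.4, 0.2]
grip_width: 0.0856
grasp_force: 0.0
```

>>> step_arm --deltas "0 0 0 0 0 20 -1; 0 0 0 0 0 20 -1; 0 0 0 0 0 20 -1; 0 0 0 0 0 14 -1; 0 0 0 0 0 0 -1"

```text
time_s: 3.53
ee_pos: [0.6069, 0.0848, 0.1244]
ee_rot: [0.722, -3.051, -0.003]
wrist_force: [-0.5, 0.3, -0.1]
grip_width: 0.0851
grasp_force: 0.0
```

>>> step_arm --deltas "0 0 0 0 0 0 -1; 0 0 0 0 0 0 -1; 0 0 0 0 0 0 -1; 0 0 0 0 0 0 -1; 0 0 0 0 0 0 -1"

```text
time_s: 3.95
ee_pos: [0.6102, 0.0837, 0.1284]
ee_rot: [-0.721, 3.056, -0.001]
wrist_force: [0.1, -0.0, 0.3]
grip_width: 0.0855
grasp_force: 0.0
```

Run:
```python
from h import *
todelta((.6087,.085,.127),np.radians(116.7))
```

```text
turn [-0.1  0.1 -0.1]
turn [2.000e-01 1.000e-01 1.799e+02]
joints [-0.04  0.64  1.55 -0.    0.95 -2.08] ee [0.6102 0.0837 0.1284] shift tool mm [0.8 1.8 1.4]
tool y yaw 116.6 tool z [ 0.002 -0.    -1.   ]
```

Good within a couple of mm; nudge and close.

>>> step_arm --deltas "0 0 0 0.8 1.8 1.4 0.3; 0 0 0 0 0 0 0.5; 0 0 0 0 0 0 0.7; 0 0 0 0 0 0 1; 0 0 0 0 0 0 1" --newtons 60

```text
time_s: 4.37
ee_pos: [0.6081, 0.0849, 0.1259]
ee_rot: [0.722, -3.058, -0.0]
wrist_force: [0.3, 0.1, 0.7]
grip_width: 0.0258
grasp_force: 0.0
```

>>> step_arm --deltas "0 0 0 0 0 0 1; 0 0 0 0 0 0 1; 0 0 0 0 0 0 1; 0 0 0 0 0 0 1; 0 0 0 0 0 0 1"

```text
time_s: 4.78
ee_pos: [0.6084, 0.0849, 0.126]
ee_rot: [-0.722, 3.057, -0.0]
wrist_force: [-0.5, 0.0, 2.0]
grip_width: 0.0196
grasp_force: 59.0
```

>>> step_arm --deltas "0 0 0 0 0 -3 1; 0 0 0 0 0 -6 1; 0 0 0 0 0 -10 1; 0 0 0 0 0 -15 1; 0 0 0 0 0 -15 1"

```text
time_s: 5.2
ee_pos: [0.6075, 0.085, 0.1754]
ee_rot: [0.721, -3.056, -0.001]
wrist_force: [0.4, 0.6, -3.6]
grip_width: 0.0193
grasp_force: 58.7
```

>>> step_arm --deltas "0 0 0 0 0 -20 1; 0 0 0 0 0 -25 1; 0 0 0 0 0 -25 1; 0 0 0 0 0 -20 1; 0 0 0 0 0 -10 1"

```text
time_s: 5.62
ee_pos: [0.6093, 0.0849, 0.2788]
ee_rot: [-0.721, 3.052, -0.002]
wrist_force: [0.7, -0.2, -2.9]
grip_width: 0.0195
grasp_force: 58.8
```

>>> step_arm --deltas "0 0 0 0 0 0 1; 0 0 0 0 0 0 1; 0 0 0 0 0 0 1; 0 0 0 0 0 0 1; 0 0 0 0 0 0 1"

```text
time_s: 6.03
ee_pos: [0.6072, 0.0849, 0.2732]
ee_rot: [0.721, -3.054, -0.001]
wrist_force: [0.3, -0.2, -2.9]
grip_width: 0.0191
grasp_force: 58.8
```

Run:
```python
from h import *
s=env.read_state();print(s["wrist_force"],s["moment"],s["grip_width"],s["grasp_force"])
d=np.array([.437,.8995]);seat=np.array([.5255,.332]);print(np.degrees(np.arctan2(d[1],d[0])))
a=seat-.10*d;print(a);todelta((*a,.285),np.radians(154))
p,_,c=snap("side");p2,_,_=snap("wrist");save("lift",np.hstack([cv2.resize(p,(400,300)),cv2.resize(p2,(400,300))]))
```

```text
[ 0.2841705  -0.19528926 -2.94876419] [-0.03820537  0.02010098  0.04022589] 0.01909188748633702 58.79594385623932
64.0883383768074
[0.4818  0.24205]
turn [  0.1  -0.1 -37.4]
turn [ -0.2  -0.2 142.6]
joints [-0.04  0.47  1.41 -0.    1.26 -2.08] ee [0.6072 0.0849 0.2732] shift tool mm [ 42.  196.7 -11.4]
tool y yaw 116.6 tool z [-0.003  0.    -1.   ]
```

View pics/lift.png

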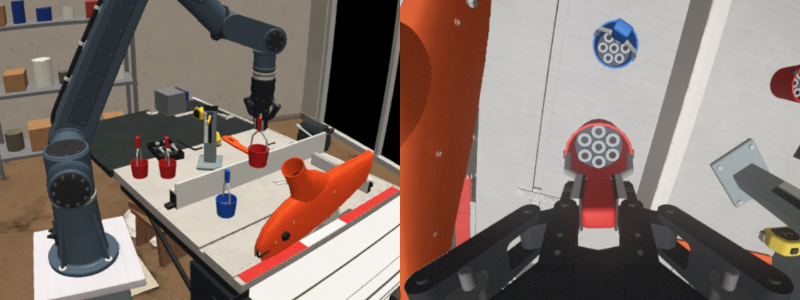

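The left half shows the red pail lifted in the grip at (258,150), with the blue one still standing at (226,205). The right half (wrist) shows the tab held squarely between the pads at (600,210). Now carry it over the fence to before the hook's end.

>>> step_arm --deltas "0 0 0 2 9.5 -2 1; 0 0 0 4 19 -2 1; 0 0 0 5 24 -2 1; 0 0 0 5 24 -2 1; 0 0 0 5 24 -2 1"

```text
time_s: 6.55
ee_pos: [0.5431, 0.1665, 0.2849]
ee_rot: [0.721, -3.057, -0.001]
wrist_force: [0.1, 0.1, -2.7]
grip_width: 0.0191
grasp_force: 58.9
```

>>> step_arm --deltas "0 0 0 5 24 -2 1; 0 0 0 5 24 0 1; 0 0 0 5 23 0 1; 0 0 0 4 17 0 1; 0 0 0 2 8 0 1"

```text
time_s: 6.97
ee_pos: [0.48, 0.2439, 0.287]
ee_rot: [0.725, -3.055, -0.002]
wrist_force: [0.2, -0.7, -3.5]
grip_width: 0.0192
grasp_force: 59.0
```

>>> step_arm --deltas "0 0 -3 0 0 0 1; 0 0 -5 0 0 0 1; 0 0 -6 0 0 0 1; 0 0 -6 0 0 0 1; 0 0 -6 0 0 0 1"

```text
time_s: 7.38
ee_pos: [0.4828, 0.2418, 0.287]
ee_rot: [-1.398, 2.813, -0.001]
wrist_force: [0.8, 0.1, -2.9]
grip_width: 0.0188
grasp_force: 59.0
```

>>> step_arm --deltas "0 0 -6 0 0 0 1; 0 0 -4 0 0 0 1; 0 0 -1.4 0 0 0 1; 0 0 0 0 0 0 1; 0 0 0 0 0 0 1"

```text
time_s: 7.8
ee_pos: [0.4827, 0.2418, 0.2869]
ee_rot: [-1.662, 2.666, -0.0]
wrist_force: [-0.4, 0.1, -3.2]
grip_width: 0.0192
grasp_force: 59.0
```

Run:
```python
from h import *
todelta((.4818,.2420,.260),np.radians(154))
print(env.read_state()["wrist_force"])
out=[]
for n in("wrist","side","top"):
    p,d,c=snap(n);W=pts(c,d);h=cv2.cvtColor(p,cv2.COLOR_RGB2HSV)
    m=(abs(h[...,0].astype(int)-24)<6)&(h[...,1]>140)&(h[...,2]>90)&(W[...,2]>.2)&(W[...,2]<.255)&(np.hypot(W[...,0]-.528,W[...,1]-.337)<.07)
    q=W[m]
    if len(q)>8:
        v=cv2.fitLine((q[:,:2]*1000).astype(np.float32),cv2.DIST_HUBER,0,.01,.01).ravel();u=v[:2]*np.sign(v[1]);t=(q[:,:2]*1000-v[2:])@u
        tip=v[2:]+u*t.min();print(n,len(q),"ang",np.degrees(np.arctan2(u[1],u[0])),"tip",tip,"len",np.ptp(t),"seat",tip+44*u,"z",np.median(q[:,2]), "lateral off of (525.5,332):",np.cross(u,np.array([525.5,332])-v[2:]))
    r=(((h[...,0]<5)|(h[...,0]>174))&(h[...,1]>140)&(np.hypot(W[...,0]-.4818,W[...,1]-.242)<.06))
    rp=W[r];print(n,"red tub",len(rp),np.nanmin(rp,0),np.nanmax(rp,0))
    out.append(p)
save("pre",np.hstack([cv2.resize(out[0],(400,300)),cv2.resize(out[1][90:300,140:420],(400,300))]))
```

```text
turn [-0.  -0.  -0.1]
turn [ -0.    0.  179.9]
joints [ 0.26  0.35  1.58 -0.    1.22 -2.43] ee [0.4827 0.2418 0.2869] shift tool mm [ 0.2  0.9 26.9]
tool y yaw 153.9 tool z [ 0. -0. -1.]
[-0.36742488  0.05195067 -3.17345472]
wrist 279 ang 63.92026 tip [519.60144565 317.29340029] len 32.85069844187635 seat [538.9447932  356.81345797] z 0.22826961737422644 lateral off of (525.5,332): 1.1673561058787527
wrist red tub 4278 [0.44884389 0.20818659 0.18180996] [0.51620705 0.27386717 0.37116947]
side 31 ang 64.58822 tip [507.83991352 290.70403151] len 117.24807121971558 seat [526.72122876 330.44690566] z 0.22889917476312058 lateral off of (525.5,332): 1.7695371862700995
side red tub 835 [0.44567404 0.20141744 0.16143641] [0.51638626 0.28003804 0.33015127]
top 19 ang 48.460854 tip [542.95820013 369.81206107] len 12.155175397776745 seat [572.13599363 402.74618507] z 0.22817930533760636 lateral off of (525.5,332): -12.006863090524348
top red tub 43 [0.45071954 0.20776023 0.20097092] [0.48348748 0.25005129 0.22378725]<stdin>:11: DeprecationWarning: Arrays of 2-dimensional vectors are deprecated. Use arrays of 3-dimensional vectors instead. (deprecated in NumPy 2.0)
```

View pics/pre.png

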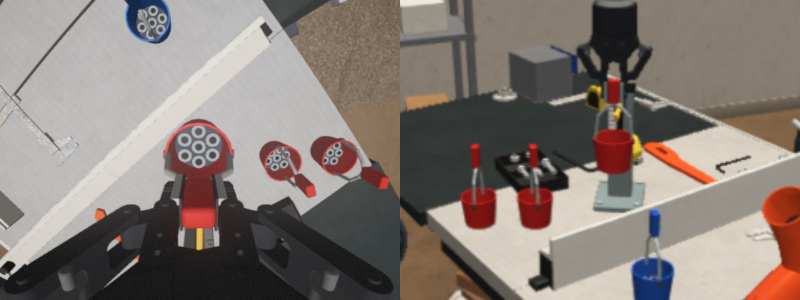

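Left (wrist): the tub hangs in front, and the yellow prong shows just under the tab at (200,238), in line with it. Right (side): the pail hangs upright before the column at (613,150). The prong's line is confirmed to 1–2 mm, so I'll lower to 10 mm above the hook's end and thread it in.

>>> step_arm --deltas "0 0 0 0 0 5 1; 0 0 0 0 0 8 1; 0 0 0 0 0 8 1; 0 0 0 0 0 5 1; 0 0 0 0 0 0 1"

```text
time_s: 8.37
ee_pos: [0.4814, 0.2415, 0.2589]
ee_rot: [1.662, -2.661, -0.002]
wrist_force: [0.2, -0.3, -3.7]
grip_width: 0.0189
grasp_force: 59.0
```

>>> step_arm --deltas "0 0 0 -5 0 0 1; 0 0 0 -10 0 0 1; 0 0 0 -12 0 0 1; 0 0 0 -12 0 0 1; 0 0 0 -12 0 0 1"

```text
time_s: 8.78
ee_pos: [0.5061, 0.2894, 0.2613]
ee_rot: [-1.664, 2.663, -0.0]
wrist_force: [0.3, 0.2, -2.9]
grip_width: 0.0192
grasp_force: 59.0
```

>>> step_arm --deltas "0 0 0 -12 0 0 1; 0 0 0 -12 0 0 1; 0 0 0 -12 0 0 1; 0 0 0 -11 0 0 1; 0 0 0 -6 0 0 1"

```text
time_s: 9.2
ee_pos: [0.5292, 0.3373, 0.2608]
ee_rot: [-1.665, 2.663, 0.0]
wrist_force: [1.1, 0.2, -3.7]
grip_width: 0.0191
grasp_force: 59.0
```

>>> step_arm --deltas "0 0 0 0 0 0 1; 0 0 0 0 0 0 1; 0 0 0 0 0 0 1; 0 0 0 0 0 0 1; 0 0 0 0 0 0 1"

```text
time_s: 9.62
ee_pos: [0.5281, 0.3348, 0.261]
ee_rot: [1.663, -2.665, 0.0]
wrist_force: [0.4, 1.6, -2.3]
grip_width: 0.0191
grasp_force: 59.0
```

Run:
```python
from h import *
todelta((.528,.335,.236),np.radians(154))
s=env.read_state();print(s["wrist_force"],s["moment"])
p,_,c=snap("side");p2,_,_=snap("wrist");save("in",np.hstack([cv2.resize(p[130:250,230:390],(400,300)),cv2.resize(p2,(400,300))]))
```

```text
turn [ 0.  -0.  -0.1]
turn [ -0.   -0.  179.9]
joints [ 0.39  0.5   1.4  -0.    1.25 -2.3 ] ee [0.5281 0.3348 0.261 ] shift tool mm [-0.2  0.2 25. ]
tool y yaw 153.9 tool z [-0. -0. -1.]
[ 0.42631494  1.5816541  -2.26191522] [ 0.00071215 -0.03283511  0.01025747]
```

View pics/in.png

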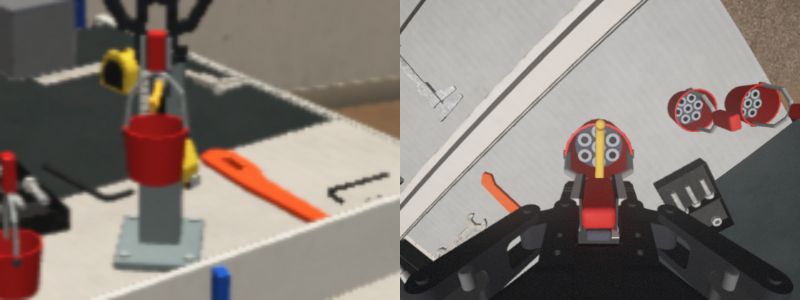

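Left: the pail is in front of the column with the yellow prong inside the bail at (155,97). Right: the prong runs through the bail, centred over the tub (600,125–175). Lowering gently.

>>> step_arm --deltas "0 0 0 0 0 5 1; 0 0 0 0 0 6 1; 0 0 0 0 0 6 1; 0 0 0 0 0 4 1; 0 0 0 0 0 3 1"

```text
time_s: 10.13
ee_pos: [0.5278, 0.3351, 0.2357]
ee_rot: [1.663, -2.663, -0.001]
wrist_force: [-0.7, 0.1, -2.3]
grip_width: 0.0194
grasp_force: 59.1
```

>>> step_arm --deltas "0 0 0 0 0 3 1; 0 0 0 0 0 3 1; 0 0 0 0 0 3 1; 0 0 0 0 0 3 1; 0 0 0 0 0 3 1"

```text
time_s: 10.55
ee_pos: [0.5282, 0.3353, 0.2218]
ee_rot: [1.664, -2.665, -0.0]
wrist_force: [-1.2, -2.0, -1.0]
grip_width: 0.0196
grasp_force: 59.3
```

>>> step_arm --deltas "0 0 0 0 0 2 1; 0 0 0 0 0 2 1; 0 0 0 0 0 2 1; 0 0 0 0 0 2 1; 0 0 0 0 0 0 1"

```text
time_s: 10.97
ee_pos: [0.5282, 0.3353, 0.2136]
ee_rot: [1.664, -2.665, -0.0]
wrist_force: [-1.8, -0.4, 1.1]
grip_width: 0.0192
grasp_force: 59.4
```

>>> step_arm --deltas "0 0 0 0 0 0 1; 0 0 0 0 0 0 1; 0 0 0 0 0 0 1; 0 0 0 0 0 0 1; 0 0 0 0 0 0 1"

```text
time_s: 11.38
ee_pos: [0.5282, 0.3353, 0.214]
ee_rot: [1.664, -2.665, -0.0]
wrist_force: [-2.6, -0.1, -0.6]
grip_width: 0.0196
grasp_force: 59.4
```

Run:
```python
from h import *
f=[]
for i in range(6):
    env.snapshot("top");f.append(env.read_state()["wrist_force"])
print(np.round(f,2),np.mean(f,0)); todelta((.528,.335,.210),np.radians(154))
```

```text
[[-2.69 -0.68  0.09]
 [-1.4  -0.86 -0.65]
 [-2.28  0.07  0.01]
 [-2.53 -0.    0.49]
 [-1.85 -0.19  0.62]
 [-2.97 -0.11 -0.51]] [-2.28721001 -0.29346027  0.00639532]
turn [ 0. -0. -0.]
turn [ -0.  -0. 180.]
joints [ 0.39  0.55  1.45  0.    1.15 -2.3 ] ee [0.5283 0.3353 0.2139] shift tool mm [0.4 0.1 3.9]
tool y yaw 154.0 tool z [-0. -0. -1.]
```

Hook bears the weight (mean Fz is about 0). A small side load of 2 N remains; ease it by a millimetre, then open slowly.

>>> step_arm --deltas "0 0 0 0 0.5 0 1; 0 0 0 0.3 0.5 0 1; 0 0 0 0 0.5 0 1; 0 0 0 0 0 0 1; 0 0 0 0 0 0 1" --newtons 20

```text
time_s: 12.1
ee_pos: [0.5278, 0.3358, 0.2142]
ee_rot: [-1.663, 2.663, -0.001]
wrist_force: [0.7, -1.0, 0.2]
grip_width: 0.0195
grasp_force: 59.4
```

Run:
```python
from h import *
f=[]
for i in range(6):
    env.snapshot("top");f.append(env.read_state()["wrist_force"])
print(np.mean(f,0),env.read_state()["ee_pos"],env.read_state()["grasp_force"])
```

```text
[ 1.26290019 -0.94382519  0.17440541] [0.52759555 0.33585798 0.21416447] 59.40102696418762
```

>>> step_arm --deltas "0 0 0 0 -0.5 0 1; 0 0 0 0 0 0 0.6; 0 0 0 0 0 0 0.4; 0 0 0 0 0 0 0.2; 0 0 0 0 0 0 0"

```text
time_s: 12.82
ee_pos: [0.5267, 0.3355, 0.2137]
ee_rot: [1.663, -2.664, -0.001]
wrist_force: [1.1, 0.4, -0.2]
grip_width: 0.0424
grasp_force: 0.0
```

>>> step_arm --deltas "0 0 0 0 0 0 -0.2; 0 0 0 0 0 0 -0.4; 0 0 0 0 0 0 -0.4; 0 0 0 0 0 0 -0.4; 0 0 0 0 0 0 -0.4"

```text
time_s: 13.23
ee_pos: [0.5272, 0.3355, 0.2139]
ee_rot: [1.664, -2.665, -0.0]
wrist_force: [-0.9, 0.6, -0.2]
grip_width: 0.0596
grasp_force: 0.0
```

Run:
```python
from h import *
s=env.read_state();print(s["ee_pos"],s["grip_width"],s["wrist_force"])
p,_,c=snap("side");p2,_,_=snap("wrist");save("rel",np.hstack([cv2.resize(p[130:250,230:390],(400,300)),cv2.resize(p2,(400,300))]))
```

```text
[0.52724722 0.3355023  0.21389056] 0.05963626588565246 [-0.87810925  0.6153208  -0.22282738]
```

View pics/rel.png

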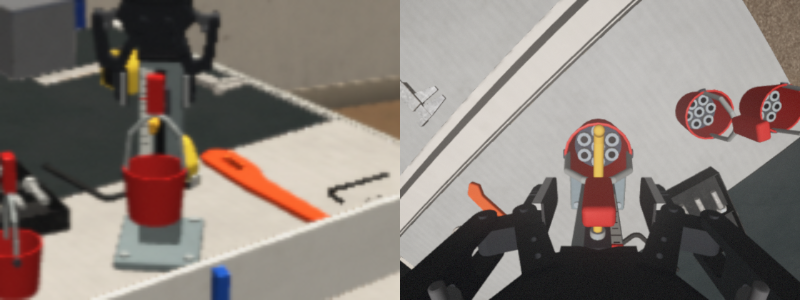

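The pail hangs on the prong: in the side view the tub is at (155,190) and the tab at (155,90), with the fingers open on both sides. Retreat straight up slowly, then wait.

>>> step_arm --deltas "0 0 0 0 0 -4 -0.4; 0 0 0 0 0 -8 -0.4; 0 0 0 0 0 -12 -0.4; 0 0 0 0 0 -16 -0.4; 0 0 0 0 0 -20 -0.4"

```text
time_s: 13.75
ee_pos: [0.5268, 0.3352, 0.2742]
ee_rot: [1.663, -2.663, -0.0]
wrist_force: [-0.3, 0.8, 0.5]
grip_width: 0.0601
grasp_force: 0.0
```

>>> step_arm --deltas "0 0 0 0 0 -25 -0.4; 0 0 0 0 0 -25 -0.4; 0 0 0 0 0 -20 -0.4; 0 0 0 0 0 -10 -0.4; 0 0 0 0 0 0 -0.4"

```text
time_s: 14.17
ee_pos: [0.5286, 0.3361, 0.3576]
ee_rot: [-1.66, 2.659, -0.002]
wrist_force: [-0.2, -0.0, 0.1]
grip_width: 0.0599
grasp_force: 0.0
```

>>> step_arm --deltas "0 0 0 0 0 0 -0.4; 0 0 0 0 0 0 -0.4; 0 0 0 0 0 0 -0.4; 0 0 0 0 0 0 -0.4; 0 0 0 0 0 0 -0.4"

```text
time_s: 14.58
ee_pos: [0.527, 0.3353, 0.3527]
ee_rot: [1.663, -2.663, -0.001]
wrist_force: [-0.6, 0.2, -0.4]
grip_width: 0.0599
grasp_force: 0.0
```

>>> step_arm --deltas "0 0 0 0 0 0 -0.4; 0 0 0 0 0 0 -0.4; 0 0 0 0 0 0 -0.4; 0 0 0 0 0 0 -0.4; 0 0 0 0 0 0 -0.4"

```text
time_s: 15.0
ee_pos: [0.5273, 0.3355, 0.3539]
ee_rot: [-1.664, 2.665, 0.0]
wrist_force: [0.6, 0.4, -0.4]
grip_width: 0.0601
grasp_force: 0.0
```

```bash
cat > chk.py <<'E'
from h import *
for i in range(4):
    p,d,c=snap("side");W=pts(c,d);h=cv2.cvtColor(p,cv2.COLOR_RGB2HSV)
    m=((h[...,0]<5)|(h[...,0]>174))&(h[...,1]>140)&(np.hypot(W[...,0]-.527,W[...,1]-.333)<.06)&(W[...,2]>.05)
    t=m&(W[...,2]>.18);u=m&(W[...,2]<.15)
    print(env.read_state()["time_s"],"tab",W[t].mean(0).round(4),"tub",np.median(W[u],0).round(4),"px",[np.argwhere(k).mean(0).round(2) for k in(t,u)])
    for _ in range(3): env.snapshot("top")
s=env.read_state();print(s["ee_pos"],s["wrist_force"],s["grasp_force"]);save("end",p)
E
python3 chk.py
```

```text
15.05 tab [0.5271 0.3303 0.2343] tub [0.5238 0.3123 0.1277] px [array([166.95, 291.95]), array([205.35, 291.42])]
15.25 tab [0.5271 0.3303 0.2343] tub [0.5239 0.3126 0.1279] px [array([166.95, 291.95]), array([205.31, 291.42])]
15.45 tab [0.527  0.3302 0.2343] tub [0.5234 0.3129 0.1281] px [array([166.95, 291.94]), array([205.38, 291.4 ])]
15.65 tab [0.5274 0.3309 0.2341] tub [0.5236 0.3119 0.128 ] px [array([166.95, 291.95]), array([205.35, 291.44])]
[0.52728792 0.33549832 0.35386997] [0.05994916 0.22516195 0.62498621] 0.0
```

View pics/end.png

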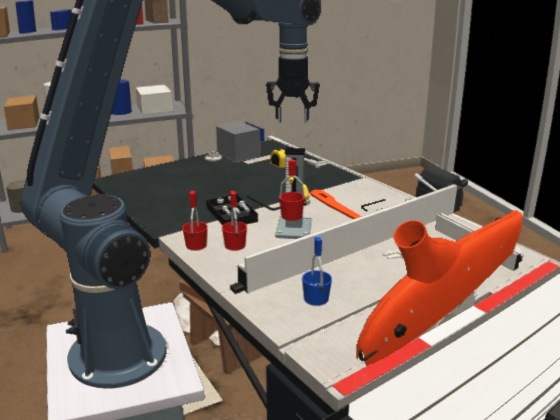

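The pail hangs upright and still at (291,205), its tab at (292,167). The gripper is well clear above at (292,100), and the blue pail stands untouched at (317,288).

```bash
python3 -c "
from workcell import env
print(env.finish_job())"
```

```text
the job is handed in; nothing more can be done
None
```

The red pail (the one farthest from the base) hangs upright and still on the scale's hook, the gripper is clear above it, the blue pail stands where it was, and the job is handed in at about 16 s; no verdict was shown.

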